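Open the terminal cover of the heat-sink box

TASK

Open up the terminals of the grey box that carries the finned heat sink: press its latch tab fully in with a fingertip, then push the released white cover from behind, away along its box until it is completely out of its rails, and leave it lying flat on top of the box. Only press and push, never lift or tip the cover, and leave the box with the dial and the loose things around undisturbed.

Things in the scene. Friction and masses are not known exactly. Their poses are not given: they have to be found in the camera images.
- sink_box: The box to open: fixed grey box, 230 (own x) x 170 mm (own y), flat top (deck) 75 mm above the table; origin: centre of its underside. On the deck: cover, latch tab, loose brass post near the far +y corner, and at the near +y corner a finned aluminium heat sink 50 x 40 mm, 25 mm high, centre at box (-75, 50) mm. An end stop 12 mm high stands along the far +x edge.
- sink_seat (a point): Seat of the cover on the heat-sink box: deck level, box (-30, -35) mm, axes of the box; the cover's origin starts here, over an open well 50 x 50 mm, 17 mm deep. Aluminium rails 10.5 mm high, lips over the cover's flanges, run along both sides from 35 mm behind to 13 mm ahead of this point, reaching 44.5 mm sideways. 50 mm of free deck lies behind the cover.
- sink_cover: White terminal cover of the heat-sink box, loose, about 60 g. Base plate 70 (own x) x 76 mm (own y), 5 mm thick, with a dome 70 x 56 mm, top 18 mm above the underside. A flat ear reaches 74 mm sideways at own +y, x +18 to +35 mm, 5 to 10 mm above the underside. Origin: centre of the underside. Slides only to +x, lightly (under 2 N); clear of the rails after 50 mm, end stop at 97 mm.
- sink_cover_rear (a point): Middle of the cover's upright rear face, where to push it: 35 mm behind its origin (own -x), 9 mm above the deck; the face is 56 mm wide and 18 mm high. Axes of the cover.
- sink_tab (a joint): Latch tab of the heat-sink box. Value: how far it is pressed straight down, m: 0 to 0.0015 at the start (up, blocking the cover's ear), 0.0095 fully in, at a hard stop. It takes about 4 N to move, and stays where it is left (no spring). From 0.008 on the ear passes freely over it.
- sink_tab_top (a point): Centre of the top face of that tab, a white block 40 (box x) x 30 mm (box y) just ahead of the cover's ear, centre at box (27, 26) mm. Top 12 mm above the deck when up, 2.5 mm when fully in. Axes of the box.
- dial_box: To be left alone: a box just like the other with an equal cover and tab, but at its near +y corner a round black dial 40 mm across, 24 mm high, in place of the heat sink. Origin: centre of its underside.
- dial_cover: Cover of the dial box, the same as the other; must stay latched on its seat.
- dial_tab (a joint): Latch tab of the dial box, the same as the other; must not be pressed. Value: how far it is pressed down, m, 0 at the start.
- sink_post: Bystander: loose brass post 18 mm across, 26 mm high, standing on the heat-sink box about (85, 66) mm in its frame. Origin under its centre.
- dial_post: Bystander: loose brass post like the other, on the dial box. Origin under its centre.
- cup: Bystander: white cup 68 mm across, 70 mm high, beyond the boxes.
- egg: Bystander: turned wooden knob, egg-like, 44 mm across, 52 mm high, beyond the boxes.
- driver: Bystander: screwdriver 160 mm long lying on the table between the boxes, pointing away from the robot.
- jar: Bystander: amber jar 56 mm across, 70 mm high, at the left.
- relay: Bystander: green relay block 50 x 30 x 28 mm, beyond the boxes.
- reel: Bystander: grey ring-shaped reel 70 mm across, 30 mm high, at the right.
Mind the look-alikes: they are no part of the job. Leave any purple look-alike of the sink_cover alone.

How it is judged:
By the outcome, as a careful person would: the job done as asked, in the order asked, and still so for the second after the job is handed in, with the robot touching nothing.
It also fails if it takes over 38 s, if anything falls off the work surface, if the arm or the gripper's body presses on something with over 40 N, if the wrist force passes 120 N, or if a joint passes its speed limit or range.

ROBOT

A 6-joint arm with a two-finger parallel gripper is mounted at the origin on the work surface. World frame = base frame: x ahead of the robot, y to its left, z up, the work surface at z = 0. Lengths are in mm, angles in degrees, forces in N, time in s.
With the tool pointing down it reaches from about 300 to 850 mm from the base axis. Payload 4.2 kg.
Tool frame: the origin (TCP) lies at the very end of the fingers, on their centre line; the grasp point (between the pads) lies 19 mm behind it; z points along the fingers, y is the direction in which the jaws open and shut (so a half turn about z gives the same grasp; the last joint's range is limited). The gripper opens to 91 mm and grips with 3 to 60 N. Pads are 32 mm wide; open, the fingers measure 118 mm over their backs; the gripper's body (76 mm by 178 mm) begins 60 mm behind the grasp point.
Start: joints at [73.854, 18.312, 89.639, -0, 72.044, -1.146], TCP at [148.823, 555.423, 213.976] pointing down, gripper open.
Joint ranges: [-177.97, 177.97], [-48.28, 115.42], [12.27, 149.76], [-77.06, 257.06], [2.81, 150.46], [-146.56, 146.56]. Speed limits (degrees/s): [147.25, 147.25, 180, 180, 180, 180].

INTERFACE

Orientations are given as [roll, pitch, yaw] about the fixed x, y, z axes, in that order (R = Rz(yaw) Ry(pitch) Rx(roll)).
In Python, from workcell import env gives the robot as it stands. The module is installed in compiled form; this text tells all that it offers.
- The arm moves only by the tool arm_command, never from a script. Its argument "targets" is a list of rows, each a list of 5 numbers: the closure, from 0 (fully open) to 1 (shut), then the shift along the tool's x, y, z each as a share of 50 cm, from -1 to 1, then the turn about the tool's z as a share of pi/4 rad, from -1 to 1. A call has 1 to 8 rows; each row is the pose to reach, as a shift and turn from the pose measured when the call began, along the tool's axes at that moment; what a row does not reach only later rows make up. A row lasts 1/12 s, in which the tool goes at most 41.7 mm and 7.16 degrees, less where a joint would pass 70% of its speed; a pose out of reach is approached as far as the arm can. A call with a number of a shift or a turn outside -1 to 1 is refused whole. A call with a gripper value outside its range is refused whole. The fingers move at their own pace and stop on an object; "squeeze" is the grip in N (left out, the last holds). Time passes only in rows, so rows that repeat a pose let the fingers close. It gives the time, the measured TCP pose, the force and the opening at its end, in the units of the state.
- env.state(): the state, without advancing time (a new reading comes with each control period).
- env.grab_frame(name): name is "side" or "top"; returns the picture (480x640x3 uint8, red, green, blue); there is no depth.
- env.camera_params(name): a dict with "camera_matrix" (3x3 intrinsics, pixels), "R" (3x3) and "t" (3): a world point X has camera coordinates R X + t. Camera axes: x right, y down, z forward; pixel columns grow to the right and rows downward; lengths in mm; the calibration is good to about 2 mm. A picture is of the moment at which its call begins. camera_params takes no time and is no camera call.
- env.job_done(): hands the job in, once; it reports no verdict.
The state is a dict: "time_s": time; "qpos": joint angles; "qvel": joint speeds; "effort": joint torques, N m; "ee_pos": TCP position; "ee_rot": TCP orientation; "force": force on the tool from outside, world axes, zero at the start; "torque": the same for the moment, N m; "gripper_width": finger opening in mm.
Only numpy, scipy, OpenCV 4.12 (cv2) and the standard library are available. Lean on these libraries where they do the work, as an engineer would, in place of code of your own. Each camera call takes 0.05 s, during which the arm holds its last target.

## Working session

There is one attempt and no reset: what is moved stays moved. The work goes in short steps, Python scripts to look and compute and a tool call to move; the robot and the scene stay as the last step left them, time stands still between calls to the robot, and variables do not carry over. Pictures are saved under pics/ and viewed, and the job is handed in when it is done.

Besides the shell and the picture viewer there is one more tool, called after "Call:" as name(argument=value, ...) on one line, values as JSON. arm_command: Moves the arm, as the interface text tells. Shift numbers are shares of 50 cm and turn numbers shares of pi/4 rad, none past 1 either way. Its arguments: {"type":"object","properties":{"targets":{"type":"array"},"squeeze":{"type":"number"}},"required":["targets"]}

```bash
mkdir -p pics; python3 - <<'E'
from workcell import env
import cv2
for n in("side","top"):
    f=env.grab_frame(n); cv2.imwrite(f"pics/{n}0.png",f[:,:,::-1])
    p=env.camera_params(n); print(n,p)
print(env.state())
E
```

```text
side {'camera_matrix': array([[550.61218299,   0.        , 326.43768885],
       [  0.        , 550.61218299, 241.89325544],
       [  0.        ,   0.        ,   1.        ]]), 'R': array([[-0.99697292, -0.07724931,  0.00880595],
       [-0.05177469,  0.57513279, -0.81642003],
       [ 0.0580033 , -0.81440458, -0.57739137]]), 't': array([ 500.83599499,   90.57229218, 1363.13219666])}
top {'camera_matrix': array([[483.43252803,   0.        , 323.5215959 ],
       [  0.        , 483.43252803, 238.80155941],
       [  0.        ,   0.        ,   1.        ]]), 'R': array([[ 0.00746096, -0.99996029,  0.00487357],
       [-0.97983251, -0.00828383, -0.19964874],
       [ 0.19968119, -0.00328571, -0.97985541]]), 't': array([  -3.25960491,  542.73659583, 1112.29764076])}
{'time_s': 0.1, 'qpos': array([ 7.38535297e+01,  1.83458756e+01,  8.96988842e+01, -1.03493888e-03,
        7.20422596e+01, -1.14787929e+00]), 'qvel': array([-0.05162085, -0.08060215, -0.11135966, -0.00283167, -0.00966484,
        0.04400393]), 'effort': array([-1.33598161e-03, -4.13328266e+01, -2.32506108e+01,  7.27978698e-02,
        4.22447501e-02, -6.03528611e-05]), 'ee_pos': array([148.70865544, 554.98147809, 213.22902209]), 'ee_rot': array([-1.79912978e+02, -7.59414924e-04,  1.65001728e+02]), 'force': array([-0.10762831, -0.37216133, -0.32961898]), 'torque': array([0.02139187, 0.01248083, 0.00087775]), 'gripper_width': 91.0277136078104}
```

View pics/top0.png

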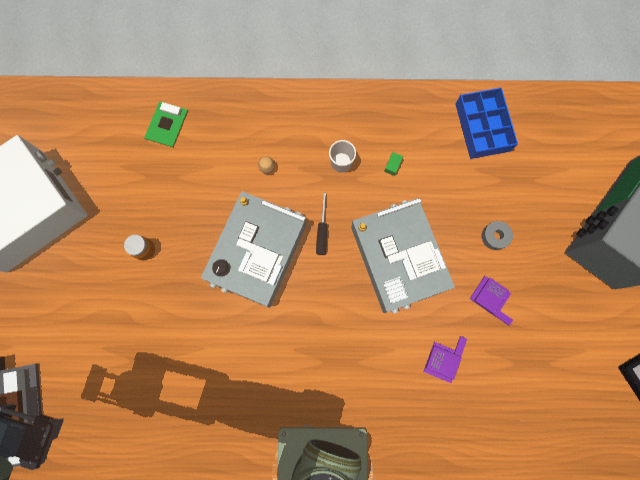

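View pics/side0.png

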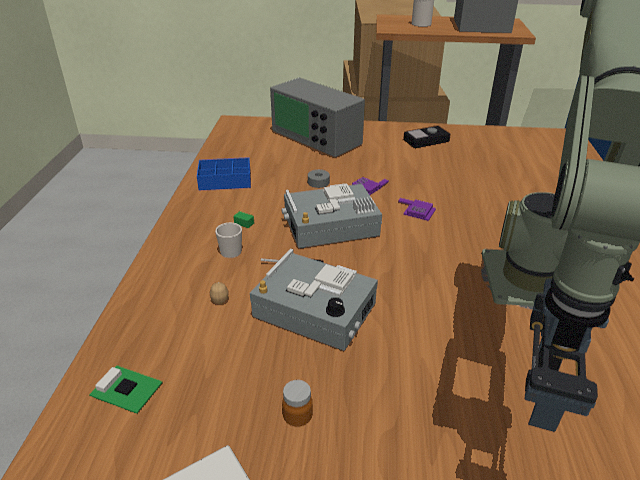

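The heat-sink box is the right one in the top view, around (403,257), with its fins at (397,290). The dial box is at (255,250). I'll enlarge both views.

```bash
python3 - <<'E'
import cv2
t=cv2.imread("pics/top0.png")[190:320,340:470]; cv2.imwrite("pics/topc.png",cv2.resize(t,None,fx=4.6,fy=4.6,interpolation=cv2.INTER_CUBIC)) 
s=cv2.imread("pics/side0.png")[170:255,270:390]; cv2.imwrite("pics/sidec.png",cv2.resize(s,None,fx=6,fy=6,interpolation=cv2.INTER_CUBIC))
E
```

```text
(no output)
```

View pics/topc.png

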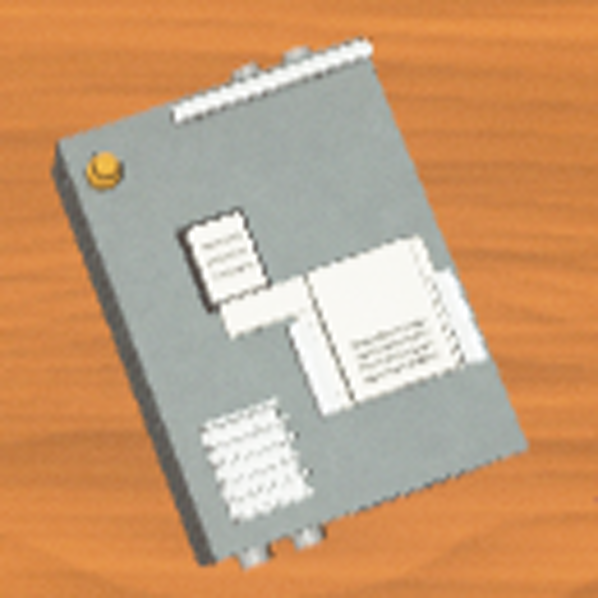

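View pics/sidec.png

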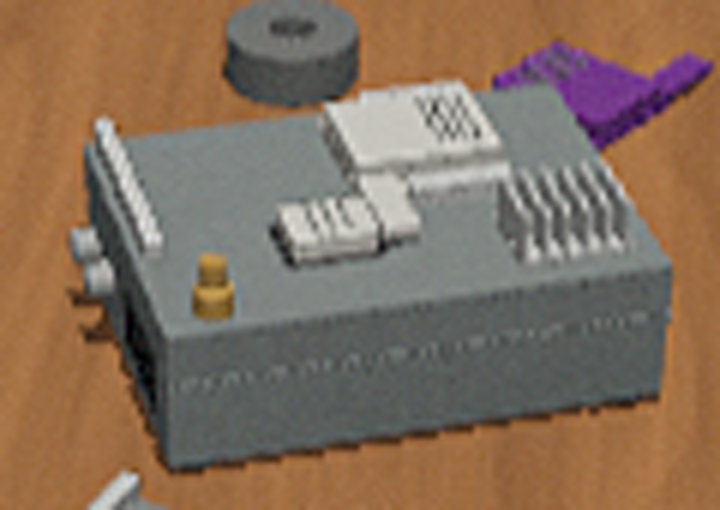

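```bash
cat > h.py <<'E'
import numpy as np
from workcell import env
def proj(n,X):
    p=env.camera_params(n); c=np.asarray(X,float)@p["R"].T+p["t"]; q=c@p["camera_matrix"].T
    return q[:,:2]/q[:,2:]
def b2w(v,P):
    c,s=np.cos(v[2]),np.sin(v[2]); P=np.atleast_2d(np.asarray(P,float))
    return np.c_[v[0]+c*P[:,0]-s*P[:,1], v[1]+s*P[:,0]+c*P[:,1], P[:,2]]
E
python3 - <<'E'
from h import *
from scipy.optimize import least_squares
T=[((-115,-85,75),(527,447)),((-115,85,75),(215,562)),((115,85,75),(60,142)),
((47,41,87),(187,228)),((47,11,87),(240,212)),((7,11,87),(268,285)),((7,41,87),(215,303)),
((5,-7,93),(308,275)),((5,-63,93),(418,237)),((-65,-63,93),(468,370)),((-65,-7,93),(355,403))]
S=[((115,85,75),(167,338)),((-115,85,75),(670,268)),((115,85,0),(170,468)),((-115,85,0),(660,395)),
((47,41,87),(287,240)),((7,41,87),(380,228)),((5,-7,93),(357,170)),((-65,-7,93),(500,150)),((5,-63,93),(325,105)),((-65,-63,93),(462,83))]
def setup(L,sc,ox,oy):
    a=np.array([l[0] for l in L],float); b=np.array([l[1] for l in L],float)
    return a,(b+.5)/sc-.5+[ox,oy]
ta,tb=setup(T,4.6,340,190); sa,sb=setup(S,6,270,170)
f=lambda v,m=3:np.r_[(proj("top",b2w(v,ta))-tb).ravel() if m&1 else [],(proj("side",b2w(v,sa))-sb).ravel() if m&2 else []]
for m in(1,2,3):
    r=least_squares(f,[450,-180,.3],args=(m,),loss="soft_l1",x_scale=[1,1,.01]); print(m,r.x[:2],np.degrees(r.x[2]),r.cost)
    print(np.round(r.fun.reshape(-1,2),1).tolist())
v=r.x; np.save("v.npy",v)
for k,P in dict(tab=(27,26,87),rear=(-65,-35,84),sink=(-75,50,100),post=(85,66,75)).items(): print(k,b2w(v,P).round(1))
E
```

```text
1 [ 505.00623044 -186.54222223] 19.646662898409993 3.1808770604814187
[[0.7, 0.8], [0.2, 0.1], [-0.1, -0.3], [0.1, 0.4], [0.5, -0.2], [0.5, -0.3], [-0.0, -0.0], [-0.3, -0.3], [-1.8, 0.2], [-1.5, -0.5], [0.5, 0.2]]
2 [ 505.05432961 -188.5327077 ] 20.03927482209149 4.4440236203161625
[[-0.4, 0.1], [0.2, -0.6], [-0.3, 2.1], [0.1, 1.5], [0.8, 0.0], [-0.1, -0.0], [-0.4, -1.3], [0.2, -1.3], [-0.6, -0.4], [0.5, 0.2]]
3 [ 504.96493727 -186.82550834] 19.77317112871403 8.14888145656827
[[0.9, 0.7], [0.4, 0.2], [-0.1, -0.2], [0.2, 0.5], [0.6, -0.2], [0.6, -0.3], [0.1, 0.0], [-0.2, -0.2], [-1.7, 0.2], [-1.3, -0.6], [0.7, 0.2], [-0.6, 0.4], [0.2, -0.1], [-0.5, 2.4], [0.0, 2.0], [0.7, 0.3], [-0.2, 0.3], [-0.4, -1.0], [0.3, -0.9], [-0.5, -0.1], [0.6, 0.5]]
tab [[ 521.6 -153.2   87. ]]
rear [[ 455.6 -241.8   84. ]]
sink [[ 417.5 -165.1  100. ]]
post [[562.6 -96.   75. ]]
```

```bash
cat >> h.py <<'E'
from scipy.spatial.transform import Rotation as Ro
v=np.load("v.npy")
def plan(box=None,world=None):
    s=env.state(); R=Ro.from_euler("xyz",s["ee_rot"],degrees=True).as_matrix()
    w=b2w(v,box)[0] if box is not None else np.array(world,float)
    d=R.T@(w-s["ee_pos"])
    ya=np.degrees(np.arctan2(R[1,1],R[0,1])); dy=(np.degrees(v[2])-ya+90)%180-90
    c,n=np.cos(v[2]),np.sin(v[2]); e=s["ee_pos"]-[v[0],v[1],0]
    print("t",s["time_s"],"boxpos",np.round([c*e[0]+n*e[1],-n*e[0]+c*e[1],e[2]],1),"F",s["force"].round(1),"w",s["gripper_width"].round(1),"rpy",s["ee_rot"].round(2))
    print("target",w.round(1),"shares",(d/500).round(4),"turn",round(-dy/45,4),"dyaw",round(dy,2))
E
python3 -c "
from h import *
plan(world=[335,200,214]);plan(box=(28,26,200))"
```

```text
Traceback (most recent call last):
  File "h.py", line 17, in plan
    print("t",s["time_s"],"boxpos",np.round([c*e[0]+n*e[1],-n*e[0]+c*e[1],e[2]],1),"F",s["force"].round(1),"w",s["gripper_width"].round(1),"rpy",s["ee_rot"].round(2))
                                                                                                               ^^^^^^^^^^^^^^^^^^^^^^^^
AttributeError: 'float' object has no attribute 'round'
```

```bash
sed -i 's/s\["gripper_width"\].round(1)/round(s["gripper_width"],1)/' h.py; python3 -c "
from h import *
plan(world=[335,200,214]);plan(box=(28,26,200))"
```

```text
t 0.1 boxpos [-84.3 818.6 213.2] F [-0.1 -0.4 -0.3] w 91.0 rpy [-179.91   -0.    165.  ]
target [335. 200. 214.] shares [-0.5436 -0.5894 -0.0007] turn 1.2273 dyaw -55.23
t 0.1 boxpos [-84.3 818.6 213.2] F [-0.1 -0.4 -0.3] w 91.0 rpy [-179.91   -0.    165.  ]
target [ 522.5 -152.9  200. ] shares [-1.0885 -1.174   0.0282] turn 1.2273 dyaw -55.23
```

Call:
arm_command(targets=[[1,-0.54,-0.59,0,0.9],[1,-0.54,-0.59,0,0.9],[1,-0.54,-0.59,0,0.9],[1,-0.54,-0.59,0,0.9],[1,-0.54,-0.59,0,0.9],[1,-0.54,-0.59,0,0.9],[1,-0.54,-0.59,0,0.9],[1,-0.54,-0.59,0,0.9]], squeeze=20)

```text
time_s: 0.77
ee_pos: [302.5, 257.6, 213.6]
ee_rot: [-179.9, 0.1, 124.5]
force: [0.4, -0.4, 0.1]
gripper_width: 40.3
```

```bash
python3 -c "
from h import *
plan(box=(28,26,170))"
```

```text
t 0.7667 boxpos [-40.2 486.7 213.6] F [ 0.4 -0.4  0.1] w 40.3 rpy [-1.7992e+02  7.0000e-02  1.2454e+02]
target [ 522.5 -152.9  170. ] shares [-0.9256 -0.1027  0.0883] turn 0.328 dyaw -14.76
```

Call:
arm_command(targets=[[1,-0.925,-0.102,0.06,0.328],[1,-0.925,-0.102,0.06,0.328],[1,-0.925,-0.102,0.06,0.328],[1,-0.925,-0.102,0.06,0.328],[1,-0.925,-0.102,0.06,0.328],[1,-0.925,-0.102,0.06,0.328],[1,-0.925,-0.102,0.06,0.328],[1,-0.925,-0.102,0.06,0.328]])

```text
time_s: 1.43
ee_pos: [459.5, -35.9, 192.4]
ee_rot: [-179.9, 0.1, 109.7]
force: [0.7, 0.7, 0.8]
gripper_width: 0.5
```

```bash
python3 -c "
from h import *
plan(box=(28,26,140))"
```

```text
t 1.4333 boxpos [  8.2 157.4 192.4] F [0.7 0.7 0.8] w 0.5 rpy [-1.7993e+02  7.0000e-02  1.0974e+02]
target [ 522.5 -152.9  140. ] shares [-0.2626  0.0398  0.105 ] turn -0.0008 dyaw 0.04
```

Call:
arm_command(targets=[[1,-0.2626,0.0398,0.105,0],[1,-0.2626,0.0398,0.105,0],[1,-0.2626,0.0398,0.105,0],[1,-0.2626,0.0398,0.105,0],[1,-0.2626,0.0398,0.105,0],[1,-0.2626,0.0398,0.105,0],[1,-0.2626,0.0398,0.105,0]])

```text
time_s: 2.02
ee_pos: [521.9, -152.1, 139.9]
ee_rot: [-179.9, 0.0, 109.7]
force: [-0.1, 0.5, -0.5]
gripper_width: 0.7
```

```bash
python3 - <<'E'
from h import *
import cv2
plan(box=(28,26,92))
for n,(x,y,w,h,k) in dict(top=(340,190,130,130,4.6),side=(250,110,160,130,4.6)).items():
    f=env.grab_frame(n)[:,:,::-1]; cv2.imwrite(f"pics/{n}1.png",cv2.resize(f[y:y+h,x:x+w],None,fx=k,fy=k,interpolation=cv2.INTER_CUBIC))
E
```

```text
t 2.0167 boxpos [ 27.7  26.9 139.9] F [-0.1  0.5 -0.5] w 0.7 rpy [-179.9     0.    109.74]
target [ 522.5 -152.9   92. ] shares [-0.0019  0.0008  0.0959] turn -0.0006 dyaw 0.03
```

View pics/side1.png

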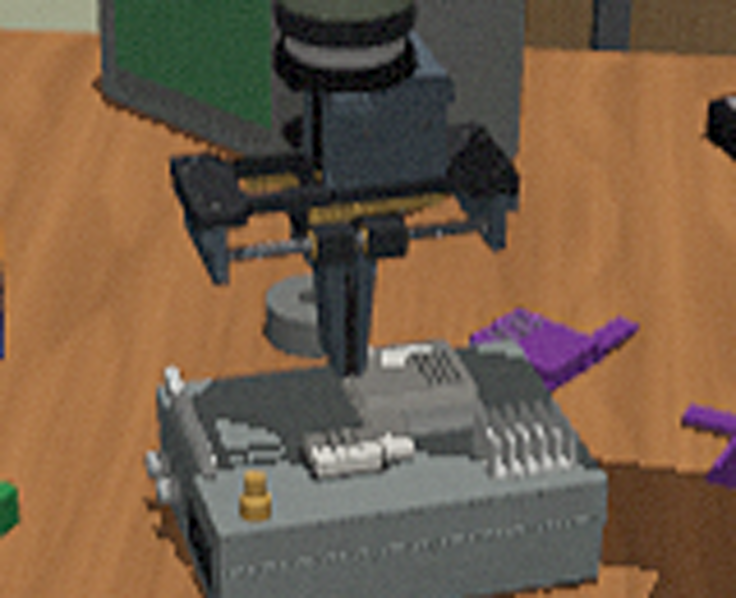

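View pics/top1.png

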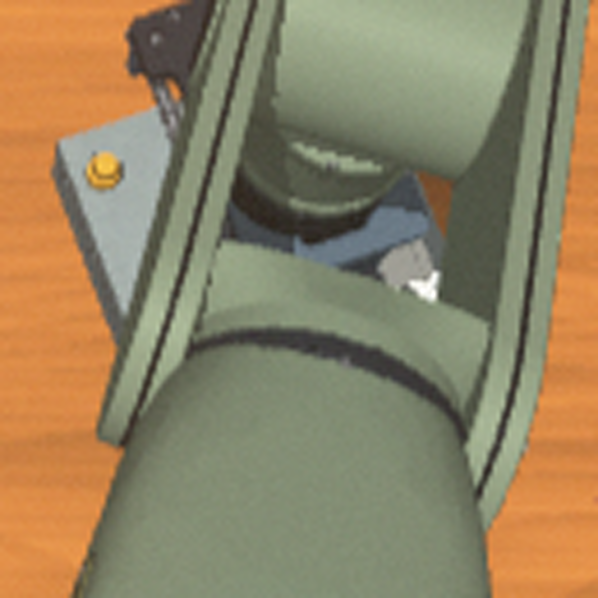

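The closed fingers stand above the tab: the tip is at (347,370) and the tab at (350,450) in the side crop. The top view is hidden by the arm. Descending.

Call:
arm_command(targets=[[1,-0.002,0.001,0.05,0],[1,-0.002,0.001,0.094,0],[1,-0.002,0.001,0.094,0],[1,-0.002,0.001,0.094,0]])

```text
time_s: 2.45
ee_pos: [522.3, -151.5, 93.8]
ee_rot: [-179.9, 0.0, 109.9]
force: [0.6, -0.1, 0.6]
gripper_width: 0.3
```

```bash
python3 - <<'E'
from h import *
import cv2
plan(box=(28,26,77))
for n,(x,y,w,h,k) in dict(side=(250,110,160,130,4.6)).items():
    f=env.grab_frame(n)[:,:,::-1]; cv2.imwrite(f"pics/{n}2.png",cv2.resize(f[y:y+h,x:x+w],None,fx=k,fy=k,interpolation=cv2.INTER_CUBIC))
E
```

```text
t 2.45 boxpos [28.2 27.4 93.8] F [ 0.6 -0.1  0.6] w 0.3 rpy [-1.7989e+02  1.0000e-02  1.0988e+02]
target [ 522.5 -152.9   77. ] shares [-0.0028 -0.0004  0.0335] turn 0.0025 dyaw -0.11
```

View pics/side2.png

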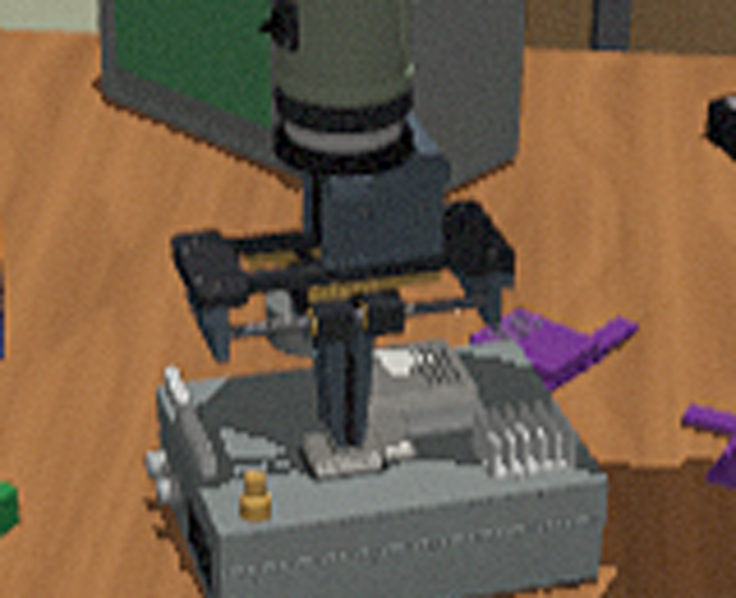

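The tip (348,440) sits over the tab (345,455), 7 mm above it. Now I press down.

Call:
arm_command(targets=[[1,-0.002,0,0.012,0],[1,-0.002,0,0.018,0],[1,-0.002,0,0.024,0],[1,-0.002,0,0.028,0],[1,-0.002,0,0.031,0],[1,-0.002,0,0.033,0]])

```text
time_s: 3.0
ee_pos: [524.6, -153.0, 78.7]
ee_rot: [179.9, 0.2, 109.9]
force: [1.1, 1.4, 3.9]
gripper_width: 0.6
```

```bash
python3 - <<'E'
from h import *
plan(box=(28,26,77))
E
```

```text
t 3.0 boxpos [29.9 25.2 78.7] F [1.1 1.4 3.9] w 0.6 rpy [1.7986e+02 1.6000e-01 1.0986e+02]
target [ 522.5 -152.9   77. ] shares [ 0.0017 -0.0039  0.0034] turn 0.0019 dyaw -0.09
```

Call:
arm_command(targets=[[1,0,0,0.002,0],[1,0,0,0.003,0],[1,0,0,0.004,0],[1,0,0,0.005,0]])

```text
time_s: 3.33
ee_pos: [524.7, -153.0, 77.7]
ee_rot: [179.8, 0.2, 109.9]
force: [-2.0, 1.5, 16.4]
gripper_width: 0.7
```

```bash
python3 - <<'E'
from h import *
plan(box=(28,26,77))
E
```

```text
t 3.3333 boxpos [30.  25.1 77.7] F [-2.   1.5 16.4] w 0.7 rpy [179.84   0.18 109.85]
target [ 522.5 -152.9   77. ] shares [ 0.0017 -0.0041  0.0014] turn 0.0018 dyaw -0.08
```

Hard stop reached: z is 77.7 and the force rose from 4 to 16 N. Going straight up, then behind the cover.

Call:
arm_command(targets=[[1,0,0,-0.03,0],[1,0,0,-0.09,0],[1,0,0,-0.11,0],[1,0,0,-0.11,0]])

```text
time_s: 3.67
ee_pos: [525.7, -153.6, 134.7]
ee_rot: [179.6, 0.4, 109.9]
force: [-0.6, -1.5, 0.5]
gripper_width: 0.4
```

```bash
python3 - <<'E'
from h import *
plan(box=(-91,-35,130))
E
```

```text
t 3.6667 boxpos [ 30.8  24.3 134.7] F [-0.6 -1.5  0.5] w 0.4 rpy [179.65   0.35 109.85]
target [ 431.2 -250.5  130. ] shares [-0.1182 -0.2438  0.0087] turn 0.0018 dyaw -0.08
```

Call:
arm_command(targets=[[1,-0.118,-0.244,0,0],[1,-0.118,-0.244,0,0],[1,-0.118,-0.244,0,0],[1,-0.118,-0.244,0,0],[1,-0.118,-0.244,0,0],[1,-0.118,-0.244,0,0]])

```text
time_s: 4.17
ee_pos: [430.5, -250.3, 133.3]
ee_rot: [179.7, 0.3, 109.7]
force: [0.6, 0.4, -0.5]
gripper_width: 0.1
```

```bash
python3 - <<'E'
from h import *
import cv2
plan(box=(-91,-35,80))
for n,(x,y,w,h,k) in dict(top=(340,190,130,130,4.6),side=(250,110,160,130,4.6)).items():
    f=env.grab_frame(n)[:,:,::-1]; cv2.imwrite(f"pics/{n}3.png",cv2.resize(f[y:y+h,x:x+w],None,fx=k,fy=k,interpolation=cv2.INTER_CUBIC))
E
```

```text
t 4.1667 boxpos [-91.6 -34.6 133.3] F [ 0.6  0.4 -0.5] w 0.1 rpy [179.68   0.25 109.75]
target [ 431.2 -250.5   80. ] shares [-0.0004  0.0006  0.1066] turn -0.0005 dyaw 0.02
```

View pics/side3.png

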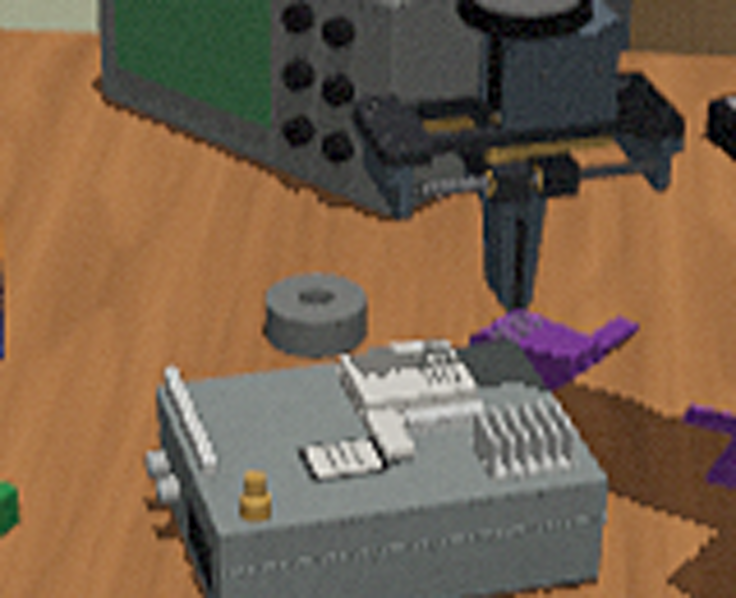

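View pics/top3.png

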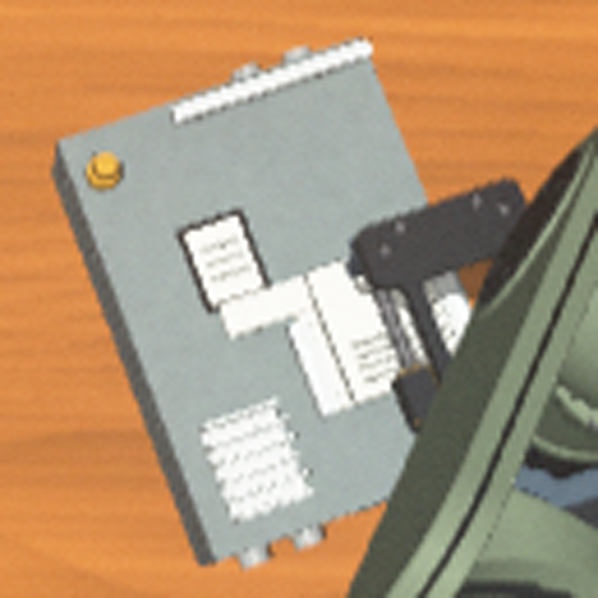

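The tab is now sunk flush, at (342,458) in the side crop. The cover has not moved and the finger is behind it. Descending to 5 mm above the deck.

Call:
arm_command(targets=[[1,0,0,0.06,0],[1,0,0,0.1,0],[1,0,0,0.106,0],[1,0,0,0.106,0]])

```text
time_s: 4.6
ee_pos: [431.9, -248.5, 79.4]
ee_rot: [179.8, 0.1, 110.0]
force: [-0.8, 0.3, -0.3]
gripper_width: 0.5
```

```bash
python3 - <<'E'
from h import *
import cv2
plan(box=(-78,-35,80))
for n,(x,y,w,h,k) in dict(side=(250,110,160,130,4.6)).items():
    f=env.grab_frame(n)[:,:,::-1]; cv2.imwrite(f"pics/{n}4.png",cv2.resize(f[y:y+h,x:x+w],None,fx=k,fy=k,interpolation=cv2.INTER_CUBIC))
E
```

```text
t 4.6 boxpos [-89.6 -33.3  79.4] F [-0.8  0.3 -0.3] w 0.5 rpy [1.7977e+02 1.4000e-01 1.1000e+02]
target [ 443.4 -246.1   80. ] shares [-0.0035  0.0231 -0.001 ] turn 0.0051 dyaw -0.23
```

View pics/side4.png

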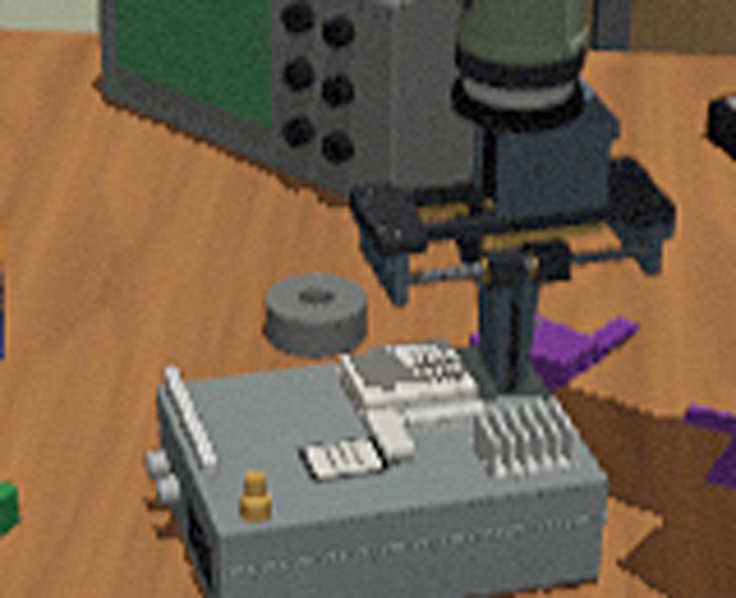

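Finger tip (512,385) is clear behind the cover's rear edge (478,385). Pushing slowly.

Call:
arm_command(targets=[[1,-0.003,0.01,0,0.005],[1,-0.003,0.02,0,0.005],[1,-0.003,0.03,0,0.005],[1,-0.003,0.04,0,0.005],[1,-0.003,0.05,0,0.005],[1,-0.003,0.06,0,0.005],[1,-0.003,0.07,0,0.005],[1,-0.003,0.08,0,0.005]])

```text
time_s: 5.32
ee_pos: [471.3, -236.8, 80.9]
ee_rot: [179.7, 0.3, 109.8]
force: [-0.7, -0.1, 0.8]
gripper_width: 0.3
```

```bash
python3 - <<'E'
from h import *
import cv2
plan(box=(-8,-35,80))
for n,(x,y,w,h,k) in dict(side=(250,110,160,130,4.6)).items():
    f=env.grab_frame(n)[:,:,::-1]; cv2.imwrite(f"pics/{n}5.png",cv2.resize(f[y:y+h,x:x+w],None,fx=k,fy=k,interpolation=cv2.INTER_CUBIC))
E
```

```text
t 5.3167 boxpos [-48.6 -35.6  80.9] F [-0.7 -0.1  0.8] w 0.3 rpy [179.67   0.26 109.76]
target [ 509.3 -222.5   80. ] shares [0.0012 0.0811 0.0022] turn -0.0003 dyaw 0.01
```

View pics/side5.png

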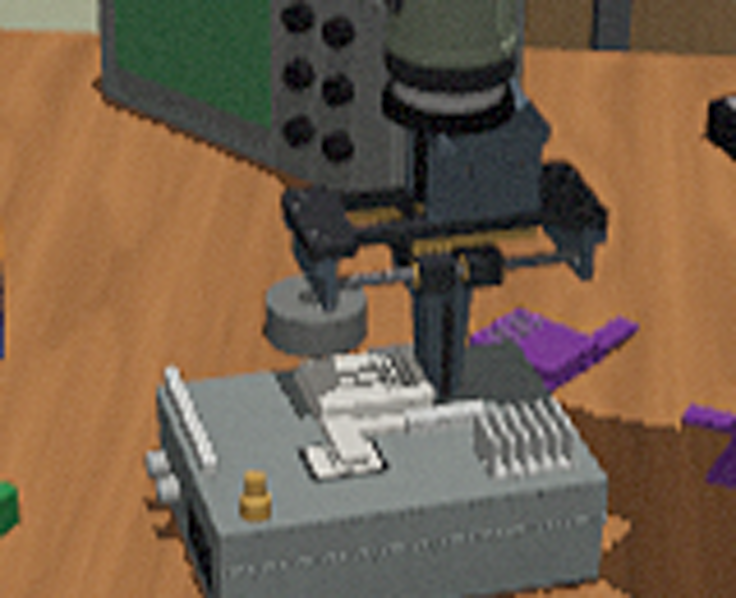

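The cover slides freely and its ear is passing over the tab (345,430). Continuing.

Call:
arm_command(targets=[[1,0.001,0.011,0.001,0],[1,0.001,0.021,0.001,0],[1,0.001,0.031,0.001,0],[1,0.001,0.041,0.001,0],[1,0.001,0.051,0.001,0],[1,0.001,0.061,0.001,0],[1,0.001,0.071,0.001,0],[1,0.001,0.08,0.001,0]])

```text
time_s: 6.03
ee_pos: [510.3, -222.5, 80.7]
ee_rot: [179.6, 0.3, 109.8]
force: [-0.9, 1.1, -0.0]
gripper_width: 0.4
```

```bash
python3 - <<'E'
from h import *
import cv2
plan(box=(-8,-35,80))
for n,(x,y,w,h,k) in dict(side=(250,110,160,130,4.6)).items():
    f=env.grab_frame(n)[:,:,::-1]; cv2.imwrite(f"pics/{n}6.png",cv2.resize(f[y:y+h,x:x+w],None,fx=k,fy=k,interpolation=cv2.INTER_CUBIC))
E
```

```text
t 6.0333 boxpos [ -7.  -35.3  80.7] F [-0.9  1.1 -0. ] w 0.4 rpy [179.6    0.29 109.77]
target [ 509.3 -222.5   80. ] shares [ 0.0007 -0.0019  0.0013] turn -0.0 dyaw 0.0
```

View pics/side6.png

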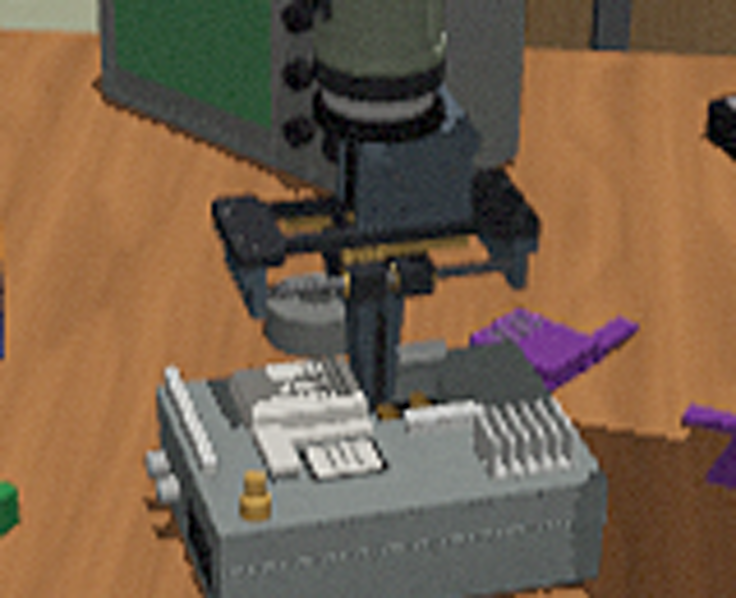

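The cover is now beyond the rails: its rear is near (365,400) and the rail ends at (405,420). Backing off, then rising.

Call:
arm_command(targets=[[1,0,-0.015,0,0],[1,0,-0.03,0,0],[1,0,-0.035,-0.02,0],[1,0,-0.035,-0.1,0],[1,0,-0.035,-0.18,0],[1,0,-0.1,-0.25,0],[1,0,-0.18,-0.25,0],[1,0,-0.26,-0.25,0]])

```text
time_s: 6.75
ee_pos: [388.6, -266.9, 208.1]
ee_rot: [179.3, 0.7, 109.9]
force: [-0.8, -0.2, -0.6]
gripper_width: 0.4
```

Call:
arm_command(targets=[[1,-0.08,-0.08,0,0],[1,-0.16,-0.16,0,0],[1,-0.24,-0.16,0,0],[1,-0.3,-0.16,0,0],[1,-0.3,-0.16,0,0],[1,-0.3,-0.16,0,0]])

```text
time_s: 7.25
ee_pos: [363.8, -438.1, 209.2]
ee_rot: [179.3, 0.7, 109.7]
force: [0.0, 0.7, 0.8]
gripper_width: 0.4
```

```bash
python3 - <<'E'
from h import *
import cv2
plan(box=(-8,-35,80))
for n,(x,y,w,h,k) in dict(top=(340,190,130,130,4.6),side=(250,150,130,100,5.5)).items():
    f=env.grab_frame(n)[:,:,::-1]; cv2.imwrite(f"pics/{n}7f.png",f); cv2.imwrite(f"pics/{n}7.png",cv2.resize(f[y:y+h,x:x+w],None,fx=k,fy=k,interpolation=cv2.INTER_CUBIC))
E
```

```text
t 7.25 boxpos [-217.8 -188.7  209.2] F [0.  0.7 0.8] w 0.4 rpy [179.33   0.74 109.67]
target [ 509.3 -222.5   80. ] shares [0.3115 0.4161 0.2592] turn -0.0021 dyaw 0.09
```

View pics/side7.png

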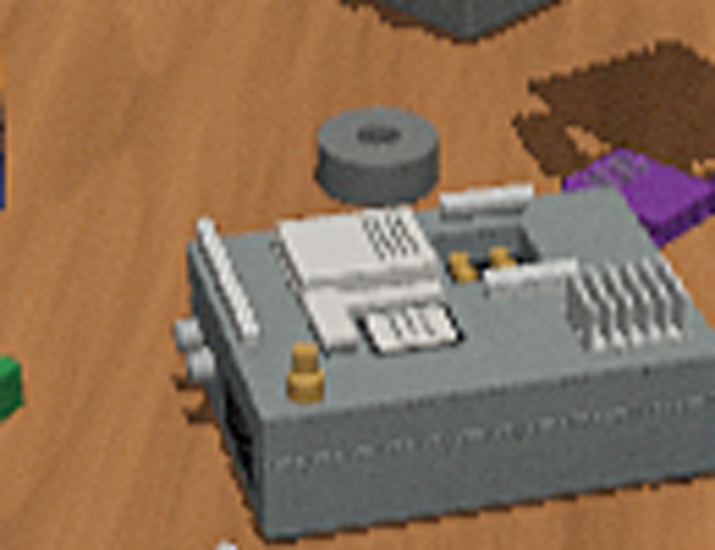

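View pics/top7.png

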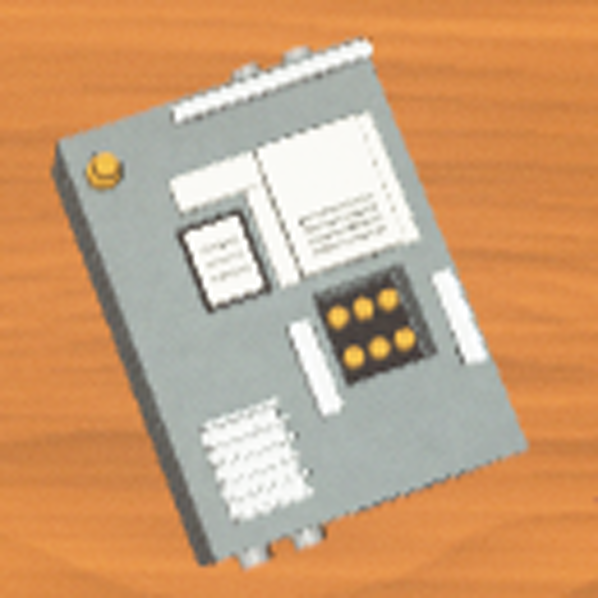

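View pics/top7f.png

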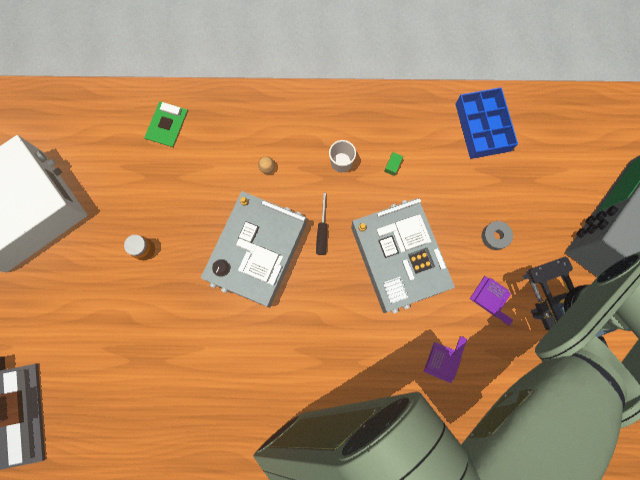

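The cover lies flat and square between the tab and the end stop. The well with its six terminals is open at (375,325) in the crop, and there is a gap to both rails. Posts, purple parts and dial box look the same as before. Handing in.

```bash
python3 - <<'E'
from h import *
u=lambda a:(np.array(a)+.5)/4.6-.5+[340,190]
print([np.round(proj("top",b2w(v,[[5+s,-7,93]]))[0]-u((258,148)),1).tolist() for s in(60,64,68,72)])
print(env.state()["qvel"].round(2)); print(env.job_done())
E
```

```text
[[1.4, 3.6], [0.8, 2.1], [0.2, 0.5], [-0.4, -1.1]]
[ 1.33 -1.11  1.49  0.05 -0.05 -0.  ]
the job is handed in; nothing more can be done
None
```

The heat-sink box is open: I pressed its latch tab to the hard stop, then pushed the cover from behind until it was out of its rails. The job was handed in at about 7.4 s.

- **Tab:** the fingertip stopped at z = 77.7 mm, where the stop is at 77.5, and the force rose from 4 to 16 N. The pictures afterwards show the tab sunk.
- **Cover:** it slid about 69 mm, measured in the top image; 50 mm clears the rails and the end stop is at 97 mm. It lies flat and square on the deck with the well open.
- **Surroundings:** in the last pictures the dial box and its cover, both posts, the purple look-alikes and the loose things look unmoved. I compared these by eye only.
- **Arm:** it was clear of everything at hand-in, still settling at about 1 degree/s.

No check failed. The two camera views disagreed by about 2 mm on the box position, which was within the clearances.

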